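# Pin the link of the assembly jig

## Task

Fit the loose steel locking pin into the clevis jig. First lay the pin in the trough of the sloped rest, tip down close to the stop plate and square head uppermost, and let go of it there; then take it again and put it from above through the hole in the jig's top ear, the link eye and the lower ear until its head sits flush on the top ear, and let go. Leave the blue tray, the screwdriver and the white lamp where they are.

Things in the scene. Friction and masses are not known exactly. Their poses are not given: they have to be found in the camera images.
- pin: Loose steel locking pin, about 0.2 kg; starts lying on a flat of its head, shank level, tip roughly towards the robot. Square head 24 x 24 mm, 36 mm long; round shank 12 mm across, 65 mm long, tip slightly tapered. Origin on the axis at the shoulder (head meets shank); x along the axis to the tip (head x = -36 to 0 mm, shank 0 to 65 mm); y, z square to the head's flats, z up at the start.
- pin_tip (a point): Centre of the pin's tip, 65 mm from the shoulder.
- jig: Fixed aluminium clevis on a dark base 110 x 125 mm. Origin on the hole axis at bench height, z up. Ears 60 (x) x 50 (y) mm: top ear z = 85-95 mm, 14 mm hole; lower ear z = 45-55 mm, 16 mm hole; steel link eye between, z = 63-75 mm, 17 mm hole. Column at x = 30-50 mm, top at z = 95 mm; link runs to a dark block at y = -58 to -74 mm, 80 mm high.
- jig_hole (a point): Centre of the mouth of the top ear's hole, in the ear's top face, 95 mm above the bench; z up.
- rest: Fixed sloped rest: dark steel base plate 120 x 70 mm, 10 mm thick, two posts, and an aluminium V trough that slopes 45 degrees, its high end towards the rest's -x (away from the robot). Origin on the bench, z up, x the horizontal way the slope falls.
- trough: V trough of the rest. Origin: centre of the tip of a pin seated against the stop plate at the low end, 52 mm above the bench; x points 45 degrees down the slope, along a seated pin; z square out of the open side, y level. The V, 22 mm wide, walls at 45 degrees, spans x = -60 mm to 0; a flat shelf 18 mm wide lies under the head, x = -90 to -60 mm, face at z = -12.5 mm.
- tray: Bystander: open blue plastic tray 90 x 130 mm, 50 mm high; origin under its centre.
- driver: Bystander: screwdriver 170 mm long lying on the bench; leave alone.
- lamp: Bystander: flat white plastic USB lamp, 130 x 24 x 12 mm, lying on the bench; leave alone.
Things that resemble listed ones, but are neither listed nor needed, are in the scene too. Of the things shaped like the pin, the steel one is meant. Leave any turquoise look-alike of the rest alone.

How it is judged:
By the outcome, as a careful person would: the job done as asked, in the order asked, and still so for the second after the job is handed in, with the robot touching nothing.
It also fails if it takes over 58 s, if anything falls off the work surface, if the arm or the gripper's body presses on something with over 40 N, if the wrist force passes 120 N, or if a joint passes its speed limit or range.

## Robot

A 6-joint arm with a two-finger parallel gripper is mounted at the origin on the work surface. World frame = base frame: x ahead of the robot, y to its left, z up, the work surface at z = 0. Lengths are in m, angles in rad, forces in N, time in s.
With the tool pointing down it reaches from about 0.225 to 0.875 m from the base axis. Payload 3.4 kg.
Tool frame: the origin (TCP) lies at the very end of the fingers, on their centre line; the grasp point (between the pads) lies 19 mm behind it (manip.tcp_to_grasp is the distance from the TCP to the grasp point, in m); z points along the fingers, y is the line along which they close (so a half turn about z gives the same grasp; the last joint's range is limited). The gripper opens to 85 mm and grips with 20 to 120 N. Pads are 22 mm wide; open, the fingers measure 114 mm over their backs; the gripper's body (76 mm by 85 mm) begins 54 mm behind the grasp point. The pads swing forward as they close: fully open they stand 13 mm farther back than shut.
Start: joints at [-1.316, 0.276, 1.505, -0, 1.361, -0.121], TCP at [0.211, -0.535, 0.231] pointing down, gripper open.
Joint ranges: [-2.89, 2.89], [-0.75, 2.08], [0.22, 2.7], [-1.18, 4.32], [0.11, 2.71], [-2.7, 2.7]. Speed limits (rad/s): [2.57, 2.57, 3.14, 3.14, 3.14, 3.14].

## Interface

Orientations are given as a unit quaternion [w, x, y, z].
In Python, from rig import status, get_image, job, manip gives the robot as it stands.
- The arm moves only by the tool apply_moves, never from a script. Its arguments are lists of equal length, an entry for each row: "xyz": the shift along the tool's x, y, z each as a share of 0.3 m, from -1 to 1, a list of three; "rot": the turn, a rotation vector about the tool's x, y, z each as a share of 60 degrees, from -1 to 1, a list of three; "hand": the opening, from -1 (shut) to 1 (fully open). A call has 1 to 8 rows; each row shifts and turns the commanded pose from where the row before left it, along the tool's axes as they then stand; what a row does not reach is not made up. A row lasts 1/8 s, in which the tool goes at most 62.5 mm and 10.7 degrees, less where a joint would pass 70% of its speed; a pose out of reach is approached as far as the arm can. A call with a number of a shift or a turn outside -1 to 1 is refused whole. A call with a gripper value outside its range is refused whole. The fingers move at their own pace and stop on an object; "force" is the grip in N (left out, the last holds). Time passes only in rows, so rows that do not move let the fingers close. It gives the time, the measured TCP pose, the force, the opening and the grip force at its end, in the units of the state.
- status.get_state(): the state, without advancing time (a new reading comes with each control period).
- get_image(name): name is "scene" or "top" or "wrist"; returns a dict with "pixels" (384x512x3 uint8, red, green, blue), "fovy" (degrees; the focal length in pixels is half the picture's height over the tangent of half this angle, whatever the lens; pixels are square), "cx", "cy" (the principal point, pixels), "dist" ([k1, k2, p1, p2, k3] as OpenCV has them; the pictures are not rectified), "origin" and "orientation" of the camera in the world; the wrist camera has in their place "tool_from_camera" (4x4, takes a point from camera to tool coordinates, whose origin is the TCP and whose axes are the flange's). Camera axes: x right, y down, z forward; pixel columns grow to the right and rows downward; lengths in m; the calibration is good to about 2 mm. A picture is of the moment at which its call begins: read the wrist's pose just before it. There is no depth.
- job.sign_off(): hands the job in; it is judged then, once.
The state is a dict: "clock": time; "qpos": joint angles; "qd": joint speeds; "effort": joint torques, N m; "position": TCP position; "ee_rot": TCP orientation; "contact_force": force on the tool from outside, world axes, zero at the start; "moment": the same for the moment, N m; "width": finger opening in m; "gripper_force": force on a finger pad.
Only numpy, scipy, OpenCV 4.12 (cv2) and the standard library are available. Lean on these libraries where they do the work, as an engineer would, in place of code of your own. Each camera call takes 0.05 s, during which the arm holds its last target. There are 200 camera calls.

## Working session

There is one attempt and no reset: what is moved stays moved. The work goes in short steps, Python scripts to look and compute and a tool call to move; the robot and the scene stay as the last step left them, time stands still between calls to the robot, and variables do not carry over. Pictures are saved under pics/ and viewed, at most 10 in all, crops included, and the job is handed in when it is done.

Besides the shell and the picture viewer there is one more tool, called as name(argument=value, ...) on one line, values as JSON. apply_moves: Moves the arm, as the interface text tells. Its arguments: {"type":"object","properties":{"xyz":{"type":"array","items":{"type":"array","items":{"type":"number","minimum":-1,"maximum":1}}},"rot":{"type":"array","items":{"type":"array","items":{"type":"number","minimum":-1,"maximum":1}}},"hand":{"type":"array","items":{"type":"number"}},"force":{"type":"number"}},"required":["xyz","rot","hand"]}

```bash
ls; mkdir -p pics
cat > h.py <<'E'
import numpy as np, cv2, pickle
from scipy.spatial.transform import Rotation as R
from rig import status, get_image, job, manip
def Rq(q): return R.from_quat([q[1],q[2],q[3],q[0]]).as_matrix()
def snap(name):
    s=status.get_state(); im=get_image(name)
    f=192/np.tan(np.radians(im['fovy'])/2)
    K=np.array([[f,0,im['cx']],[0,f,im['cy']],[0,0,1]])
    if 'origin' in im: o=np.array(im['origin']); M=Rq(im['orientation']) if len(np.ravel(im['orientation']))==4 else np.array(im['orientation'])
    else:
        T=np.array(im['tool_from_camera']); Rt=Rq(s['ee_rot']); o=Rt@T[:3,3]+np.array(s['position']); M=Rt@T[:3,:3]
    return dict(px=np.array(im['pixels']),K=K,D=np.array(im['dist'],float),o=o,M=M)
def ray(c,uv):
    p=cv2.undistortPoints(np.array(uv,float).reshape(-1,1,2),c['K'],c['D']).reshape(-1,2)
    d=np.c_[p,np.ones(len(p))]@c['M'].T
    return d/np.linalg.norm(d,axis=1)[:,None]
def onz(c,uv,z):
    d=ray(c,uv); return c['o']+d*((z-c['o'][2])/d[:,2])[:,None]
def tri(c1,u1,c2,u2):
    d1=ray(c1,u1);d2=ray(c2,u2);out=[]
    for a,b in zip(d1,d2):
        t=np.linalg.lstsq(np.c_[a,-b],c2['o']-c1['o'],rcond=None)[0]
        p=c1['o']+a*t[0];q=c2['o']+b*t[1]; out.append(np.r_[(p+q)/2,np.linalg.norm(p-q)])
    return np.array(out)
def proj(c,P):
    Mi=c['M'].T; rv=cv2.Rodrigues(Mi)[0]; return cv2.projectPoints(np.array(P,float).reshape(-1,1,3),rv,-Mi@c['o'],c['K'],c['D'])[0].reshape(-1,2)
def save(c,fn,crop=None,s=1):
    p=c['px'][...,::-1]
    if crop: p=p[crop[1]:crop[3],crop[0]:crop[2]]
    cv2.imwrite(fn,cv2.resize(p,None,fx=s,fy=s,interpolation=cv2.INTER_CUBIC))
E
python3 - <<'E'
from h import *
C={n:snap(n) for n in('scene','top','wrist')}
pickle.dump(C,open('c0.pkl','wb'))
for n,c in C.items():
    print(n,c['o'],c['M'][:,2],c['K'][0,0],c['D'])
a=np.hstack([C['scene']['px'],C['top']['px']])
for n in C: save(C[n],f'pics/{n}0.png',s=1.5)
print(status.get_state(),manip.tcp_to_grasp)
E
```

```text
pics
scene [ 1.39903582 -0.22591732  0.65154028] [-0.7928142   0.25721531 -0.55252686] 427.01748629206224 [-0.10135272  0.          0.          0.          0.        ]
top [0.46371125 0.03004136 1.06260485] [ 0.09201806  0.02125132 -0.99553054] 475.2547051165287 [-0.0090964  0.         0.         0.         0.       ]
wrist [ 0.28851059 -0.50327411  0.37299291] [-0.30126524 -0.11653756 -0.94639223] 320.88849556626553 [0.00115986 0.         0.         0.         0.        ]
{'clock': 0.15, 'qpos': array([-1.31601963e+00,  2.76450025e-01,  1.50583112e+00,  3.07668884e-05,
        1.36070912e+00, -1.21000313e-01]), 'qd': array([ 1.75909539e-03, -1.79371898e-04, -4.24091799e-03,  7.13117508e-04,
       -3.70931641e-05,  5.83116476e-04]), 'effort': array([ 1.29866894e-03, -4.17143583e+01, -2.46032828e+01, -2.22805584e-04,
        7.61050353e-03, -2.07324483e-06]), 'position': array([ 0.21092828, -0.53449523,  0.23064273]), 'ee_rot': array([-6.98246575e-04,  9.82401182e-01,  1.86781768e-01, -3.16975537e-05]), 'contact_force': array([0.00244264, 0.16281497, 0.28156468]), 'moment': array([ 0.00220548, -0.00967394,  0.00517891]), 'gripper_force': 0.0, 'width': 0.08521117342498596} 0.0187
```

View pics/scene0.png

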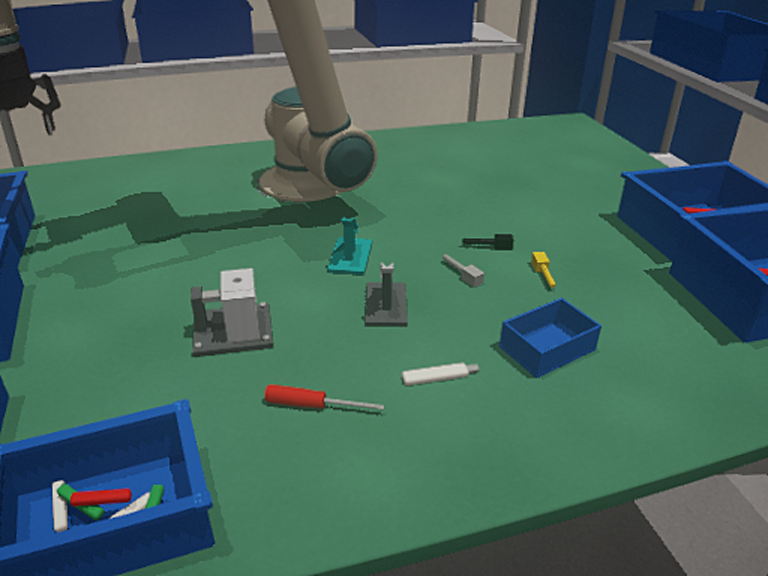

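View pics/top0.png

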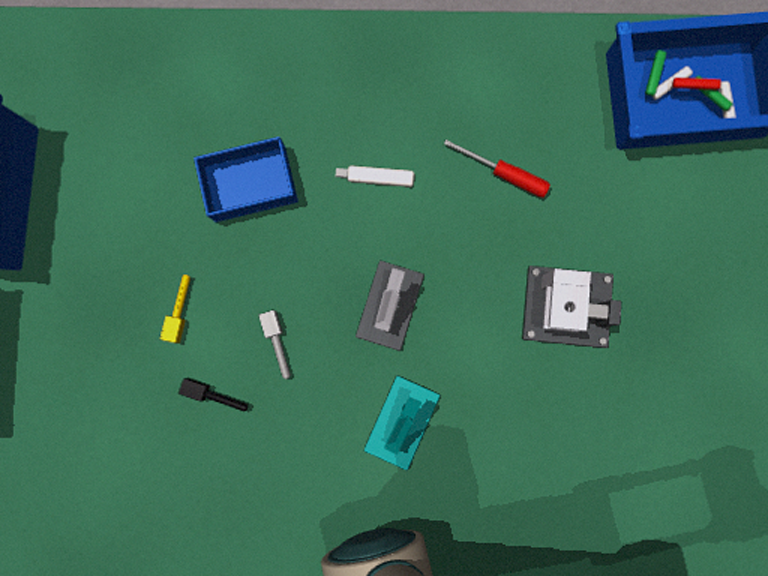

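The scene view shows the steel pin (px ≈462,268), the grey rest (387,295), the jig (235,310), and the turquoise, black and yellow look-alikes. In the top view (1.5x scale), the pin runs from its head at (270,325) to its tip at (288,375). The rest is at (390,305) and the jig hole at (570,307).

Run:
```python
from h import *
C=pickle.load(open('c0.pkl','rb'))
def blobs(c,name,lo=400):
    hsv=cv2.cvtColor(c['px'],cv2.COLOR_RGB2HSV)
    m=((hsv[...,1]<60)&(hsv[...,2]>75)).astype(np.uint8)
    n,l,s,ce=cv2.connectedComponentsWithStats(m)
    for i in range(1,n):
        if 60<s[i,4]<6000: print(name,i,s[i],ce[i].round(1))
for n in('top','scene'): blobs(C[n],n)
t,sc=C['top'],C['scene']
# rough tip/head: top picks vs scene picks
T=np.array([[270,317],[288,375],[570,307]])/1.5
S=np.array([[478,275],[445,257],[237,281]])/1.5
print(tri(t,T,sc,S).round(4)); print(onz(t,T[:2],.012))
print(onz(t,np.array([[381,262],[424,274],[402,350],[357,338]])/1.5,.010))
```

```text
top 1 [   0    0  512   10 3660] [287.8   3.3]
top 2 [436  44  26  22 160] [447.6  54.3]
top 3 [479  54  10  14  78] [483.8  60.1]
top 5 [296  93  35  19 106] [312.5 101.7]
top 6 [223 110  54  15 537] [251.  116.7]
top 7 [ 237  174   45   59 1304] [257.  202.8]
top 8 [ 349  177   65   54 2346] [380.3 203.2]
top 13 [173 207  20  46 340] [182.6 225.3]
top 18 [214 361  68  23 486] [247.1 374.9]
scene 1 [  5   0  69   6 213] [29.8  1.5]
scene 14 [ 405   27  107   96 2488] [474.3  72.3]
scene 16 [397  36  13  47 139] [403.   62.2]
scene 18 [22 57 12 13 89] [27.3 62.9]
scene 19 [  0  74  13  39 250] [ 3.9 98.4]
scene 20 [295 169  28  22 220] [311.2 180.8]
scene 22 [ 127  179   55   56 1801] [156.4 208.1]
scene 24 [244 188  28  27 376] [261.8 204.6]
scene 26 [268 241  52  16 484] [291.5 248.5]
scene 29 [216 265  40   8 130] [235.5 268.6]
scene 30 [ 423  306   89   78 4814] [476.2 348.3]
scene 31 [ 35 320  10  35 259] [ 39.  338.8]
scene 32 [ 74 328  26  17 141] [ 88.9 337. ]
[[ 0.5167  0.2216  0.0178  0.0065]
 [ 0.4318  0.1918  0.0109  0.0038]
 [ 0.5343 -0.2023  0.0913  0.0019]]
[[0.51580768 0.21949618 0.012     ]
 [0.43121077 0.18983139 0.012     ]]
[[ 0.60133473  0.05713192  0.01      ]
 [ 0.58465415 -0.00711313  0.01      ]
 [ 0.47153172  0.02327962  0.01      ]
 [ 0.48768879  0.08996648  0.01      ]]
```

apply_moves(xyz=[[0.124,-0.07,0],[0.124,-0.07,0],[0.124,-0.07,0],[0.124,-0.07,0],[0.124,-0.07,0],[0.124,-0.07,0],[0.124,-0.07,0],[0.124,-0.07,0]], rot=[[0,0,0],[0,0,0],[0,0,0],[0,0,0],[0,0,0],[0,0,0],[0,0,0],[0,0,0]], hand=[1,1,1,1,1,1,1,1], force=40)

```text
clock: 1.15
position: [0.4268, -0.2681, 0.2311]
ee_rot: [-0.0, 0.982, 0.187, -0.0]
contact_force: [1.0, -0.8, 0.4]
width: 0.0853
gripper_force: 0.0
```

apply_moves(xyz=[[0,0,0]], rot=[[0,0,0]], hand=[1])

```text
clock: 1.27
position: [0.4274, -0.2671, 0.2311]
ee_rot: [-0.0, 0.982, 0.189, 0.0]
contact_force: [0.0, -0.3, -1.3]
width: 0.0854
gripper_force: 0.0
```

Run:
```python
from h import *
c=snap('wrist'); pickle.dump(c,open('w1.pkl','wb')); save(c,'pics/w1.png')
print(status.get_state()['position'],proj(c,[[.534,-.202,.095],[.534,-.045,.05]]))
```

```text
[ 0.42655777 -0.26846672  0.23109021] [[230.64772031  28.57922016]
 [ 62.55464901 -38.61253094]]
```

apply_moves(xyz=[[0.06,-0.11,0],[0.06,-0.11,0],[0.06,-0.11,0],[0,0,0]], rot=[[0,0,0],[0,0,0],[0,0,0],[0,0,0]], hand=[1,1,1,1])

```text
clock: 1.82
position: [0.4394, -0.1565, 0.2312]
ee_rot: [-0.0, 0.982, 0.188, -0.0]
contact_force: [0.4, 0.6, -0.4]
width: 0.0852
gripper_force: 0.0
```

Run:
```python
from h import *
c=snap('wrist'); pickle.dump(c,open('w2.pkl','wb')); save(c,'pics/w2.png')
d=pickle.load(open('w1.pkl','rb')); cv2.imwrite('pics/w12.png',np.vstack([d['px'],c['px']])[...,::-1][:, :])
a=np.hstack([d['px'],c['px']])[...,::-1]; cv2.imwrite('pics/w12.png',cv2.resize(a,(800,300),interpolation=cv2.INTER_AREA))
s=status.get_state();print(s['position'],s['qpos'],proj(c,[[.534,-.202,.095],[.534,-.045,.05]]))
```

```text
[ 0.43968021 -0.15787854  0.23132642] [-4.92984575e-01  1.12271771e-01  1.71873594e+00 -1.12784882e-03
  1.31028576e+00  7.01536404e-01] [[349.81958543  97.56127874]
 [181.49559742  29.02219004]]
```

View pics/w12.png

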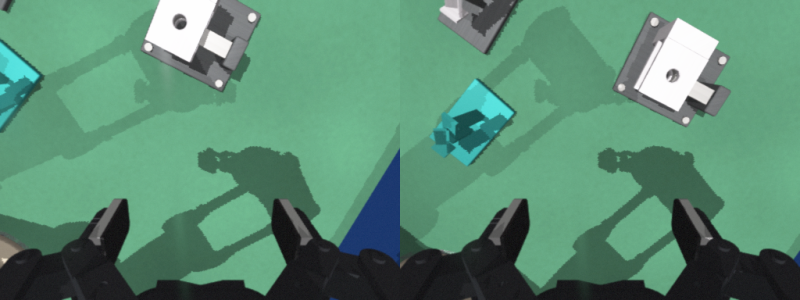

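The left frame shows the jig hole at about (180,22). The right frame shows it at about (672,75), with the turquoise rest on the left and the edge of the real rest at the top. Next I'll move on to view the rest and pin.

apply_moves(xyz=[[0.084,-0.123,0],[0.084,-0.123,0],[0.084,-0.123,0],[0.084,-0.123,0],[0.084,-0.123,0],[0,0,0]], rot=[[0,0,0],[0,0,0],[0,0,0],[0,0,0],[0,0,0],[0,0,0]], hand=[1,1,1,1,1,1])

```text
clock: 2.62
position: [0.4906, 0.061, 0.2311]
ee_rot: [0.0, 0.982, 0.188, 0.0]
contact_force: [-0.0, 1.1, -1.3]
width: 0.0856
gripper_force: 0.0
```

Run:
```python
from h import *
c=snap('wrist'); pickle.dump(c,open('w3.pkl','wb')); print(status.get_state()['position'])
```

```text
[0.49018694 0.05961192 0.23100116]
```

apply_moves(xyz=[[-0.02,-0.12,0],[-0.02,-0.12,0],[0,0,0]], rot=[[0,0,0],[0,0,0],[0,0,0]], hand=[1,1,1])

```text
clock: 3.05
position: [0.4511, 0.1221, 0.2313]
ee_rot: [0.0, 0.982, 0.187, -0.0]
contact_force: [0.0, 0.3, 0.5]
width: 0.0854
gripper_force: 0.0
```

Run:
```python
from h import *
c=snap('wrist'); pickle.dump(c,open('w4.pkl','wb')); d=pickle.load(open('w3.pkl','rb'))
a=np.hstack([d['px'],c['px']])[...,::-1]; cv2.imwrite('pics/w34.png',cv2.resize(a,(800,300),interpolation=cv2.INTER_AREA))
s=status.get_state();print(s['position'],s['qpos'])
```

```text
[0.45208773 0.1214552  0.2313789 ] [ 1.14870764e-01  1.13674126e-01  1.71694578e+00 -1.59774480e-03
  1.31055001e+00  1.31075915e+00]
```

View pics/w34.png

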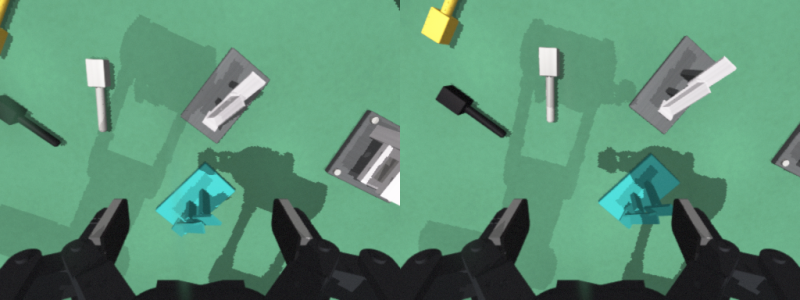

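The left frame shows the pin with its head at (96,72) and tip at (104,130), and the rest at (185–270,48–142). In the right frame the pin head is at (548,60) and its tip at (552,120), with the trough at (660–735,58–120).

Run:
```python
from h import *
W=[pickle.load(open(f'w{i}.pkl','rb')) for i in(1,2,3,4)]
c3,c4=W[2],W[3]; t=pickle.load(open('c0.pkl','rb'))['top']
def mask(c): 
    h=cv2.cvtColor(c['px'],cv2.COLOR_RGB2HSV); return ((h[...,1]<75)&(h[...,2]>85)).astype(np.uint8)
def pin(c,guess):
    n,l,s,ce=cv2.connectedComponentsWithStats(mask(c)); i=1+np.argmin(np.linalg.norm(ce[1:]-guess,axis=1))
    ys,xs=np.where(l==i); p=np.c_[xs,ys].astype(float)
    vx,vy,x0,y0=cv2.fitLine(p.astype(np.float32),cv2.DIST_L2,0,.01,.01).ravel(); 
    m=p.mean(0);d=np.array([vx,vy]);d*=np.sign(d[1]);k=(p-m)@d;w=(p-m)@[-d[1],d[0]]
    L=k.max()-k.min(); sh=(k>k.max()-.5*L)&(k<k.max()-.05*L); a,b=np.polyfit(k[sh],w[sh],1)
    n_=np.array([-d[1],d[0]]); tip=m+d*k.max()+n_*(a*k.max()+b); kk=k.max()-.55*L; mid=m+d*kk+n_*(a*kk+b)
    hd=(k<k.min()+.3*L); hm=m+d*k[hd].mean()+n_*w[hd].mean()
    print('pin',s[i],tip.round(1),mid.round(1),hm.round(1)); return np.array([tip,mid,hm])
A=[pin(c3,(128,120)),pin(c4,(190,108)),pin(t,(182.6,225))]
print(tri(c3,A[0],c4,A[1]).round(4)); print(tri(c3,A[0],t,A[2]).round(4))
for a,c in zip(A,(c3,c4,t)): print(onz(c,a,.012).round(4))
def hole(c,g):
    x,y=np.round(g).astype(int); g0=cv2.cvtColor(c['px'],cv2.COLOR_RGB2GRAY)[y-18:y+19,x-18:x+19]
    m=(g0<170).astype(np.uint8); n,l,s,ce=cv2.connectedComponentsWithStats(m)
    for i in range(1,n):
        if s[i,0]>0 and s[i,1]>0 and s[i,0]+s[i,2]<37 and s[i,4]>25: print('hole',s[i],ce[i]); r=np.array([x-18+s[i,0]+(s[i,2]-1)/2,y-18+s[i,1]+(s[i,3]-1)/2])
    return r
H=[]
for c,g in((W[0],(230.6,28.6)),(W[1],(349.8,97.6)),(t,(380,205))):
    try:H.append((c,hole(c,g)))
    except Exception as e: print(e)
for c,h in H: print('hole on .095',h,onz(c,h,.095).round(4))
for i in range(len(H)):
  for j in range(i): print(tri(H[j][0],H[j][1],H[i][0],H[i][1]).round(4))
a=cv2.resize(c3['px'][55:190,225:360],None,fx=3,fy=3,interpolation=cv2.INTER_CUBIC)[:, :399]
b=cv2.resize(c4['px'][40:175,290:425],None,fx=3,fy=3,interpolation=cv2.INTER_CUBIC)[:, :399]
b=cv2.resize(c4['px'][40:175,300:435],None,fx=3,fy=3,interpolation=cv2.INTER_CUBIC)[:, :399]
cv2.imwrite('pics/rest.png',np.hstack([a,b])[...,::-1])
```

```text
pin [ 109   75   32   94 1580] [130.9 168.4] [127.2 116. ] [121.8  88.2]
pin [ 177   60   28   97 1621] [192.5 156.2] [191.1 102.9] [189.  74.]
pin [172 207  21  46 339] [190.7 252.1] [183.4 227.6] [179.  214.4]
[[4.282e-01 1.915e-01 1.750e-02 1.000e-04]
 [4.825e-01 2.116e-01 1.190e-02 5.000e-04]
 [5.104e-01 2.210e-01 2.090e-02 4.000e-04]]
[[4.267e-01 1.924e-01 1.360e-02 3.000e-04]
 [4.807e-01 2.128e-01 5.600e-03 2.300e-03]
 [5.095e-01 2.211e-01 1.860e-02 2.200e-03]]
[[0.4261 0.193  0.012 ]
 [0.4827 0.2118 0.012 ]
 [0.5091 0.2244 0.012 ]]
[[0.4266 0.192  0.012 ]
 [0.4823 0.2115 0.012 ]
 [0.5097 0.2226 0.012 ]]
[[0.4266 0.1925 0.012 ]
 [0.4799 0.2107 0.012 ]
 [0.509  0.2214 0.012 ]]
hole [  8   7  18  20 277] [16.57400722 16.46209386]
hole [  9   8  16  17 191] [16.92670157 15.62827225]
hole [14 14  8  7 41] [17.43902439 16.95121951]
hole on .095 [229.5  27.5] [[ 0.5344 -0.2009  0.095 ]]
hole on .095 [348.5  96. ] [[ 0.5347 -0.2004  0.095 ]]
hole on .095 [379.5 204. ] [[ 0.5353 -0.2014  0.095 ]]
[[ 5.347e-01 -2.008e-01  9.370e-02  3.000e-04]]
[[ 0.5347 -0.2011  0.0961  0.0009]]
[[ 0.5366 -0.2067  0.0722  0.0008]]
```

View pics/rest.png

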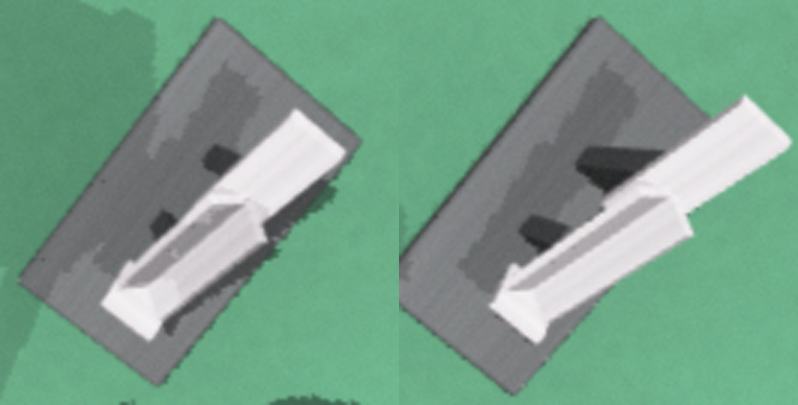

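The left half shows the shelf's high-end corners at (297,110) and (346,153), the V wall's top end corner at (267,240), and plate corners at (219,18), (360,143), (158,384) and (20,280). In the right half the same shelf corners are at (744,97) and (790,142), and the V corner is at (692,234).

Run:
```python
from h import *
c3,c4=[pickle.load(open(f'w{i}.pkl','rb')) for i in(3,4)]
u3=lambda a:(np.array(a,float)-1)/3+[225,55]
u4=lambda a:(np.array(a,float)-[399,0]-1)/3+[300,40]
a=tri(c3,u3([[297,110],[346,153],[267,240],[219,18],[158,384]]),c4,u4([[744,97],[790,142],[692,234],[598,18],[515,393]]))
print(a.round(4))
P=onz(c3,u3([[219,18],[360,143],[158,384],[20,280]]),.010)[:,:2];print(P.round(4),[np.linalg.norm(P[i]-P[(i+1)%4]).round(4) for i in range(4)])
r=(P[2]-P[1]+P[3]-P[0]);r/=np.linalg.norm(r);n=np.array([-r[1],r[0]]);print('r',r,'centre',P.mean(0), 'yaw',np.degrees(np.arctan2(-r[1],-r[0])))
m=a[:2,:2].mean(0); print('origin from shelf',m+r*.0725, 'lateral off plate centre',(m-P.mean(0))@n,'along',(m+r*.0725-P.mean(0))@r)
print('V corner lateral/along rel origin',(a[2,:2]-(m+r*.0725))@n,(a[2,:2]-(m+r*.0725))@r)
for c,u in((c3,u3([[297,110],[346,153]])),(c4,u4([[744,97],[790,142]]))):
  q=onz(c,u,.1068)[:,:2]; print(q,q.mean(0)+r*.0725,(q.mean(0)-P.mean(0))@n)
```

```text
[[5.815e-01 3.940e-02 1.022e-01 0.000e+00]
 [5.762e-01 2.200e-02 1.020e-01 1.000e-04]
 [5.460e-01 2.980e-02 9.140e-02 1.000e-04]
 [6.042e-01 5.950e-02 5.400e-03 1.000e-04]
 [4.720e-01 2.760e-02 9.100e-03 0.000e+00]]
[[ 0.6038  0.06  ]
 [ 0.5841 -0.005 ]
 [ 0.4723  0.0278]
 [ 0.4911  0.0928]] [np.float64(0.0679), np.float64(0.1165), np.float64(0.0677), np.float64(0.1174)]
r [-0.95993242  0.28023159] centre [0.53783957 0.04389061] yaw -16.274027409365285
origin from shelf [0.50926429 0.05101597] lateral off plate centre 0.0011678255228051862 along 0.02942709012784161
V corner lateral/along rel origin 0.010117446192777728 -0.04121239659215553
[[0.58126359 0.04028446]
 [0.57614386 0.02331363]] [0.50910862 0.05211584] 0.00015565337112890678
[[0.5805819  0.04131967]
 [0.57533314 0.02431336]] [0.50836242 0.0531333 ] -0.0006119351961429716
```

apply_moves(xyz=[[0.095,-0.08,0],[0.095,-0.08,0],[0.095,-0.08,0],[0,0,0.12],[0,0,0.12],[0,0,0.12],[0,0,0.12],[0,0,0]], rot=[[0,0,0],[0,0,0],[0,0,0],[0,0,0.035],[0,0,0],[0,0,0],[0,0,0],[0,0,0]], hand=[1,1,1,1,1,1,1,1])

```text
clock: 4.1
position: [0.5041, 0.2186, 0.0847]
ee_rot: [0.001, 0.986, 0.168, -0.003]
contact_force: [-0.8, -0.5, 0.1]
width: 0.0853
gripper_force: 0.0
```

Run:
```python
from h import *
c=snap('wrist'); pickle.dump(c,open('w5.pkl','wb')); save(c,'pics/w5.png')
s=status.get_state();print(s['position'],Rq(s['ee_rot']).round(3).tolist(),s['qpos'])
print(proj(c,[[.5046,.22,.012],[.4264,.1923,.012],s['position']]))
```

```text
[0.50561963 0.21946595 0.0865445 ] [[0.944, 0.331, -0.002], [0.331, -0.944, -0.001], [-0.002, 0.001, -1.0]] [ 2.83815929e-01  3.61716966e-01  1.76862458e+00 -9.63702579e-04
  1.01347972e+00  1.51785692e+00]
[[255.80432484 203.09367174]
 [256.26128819 299.50141745]
 [257.34275091 256.09851928]]
```

View pics/w5.png

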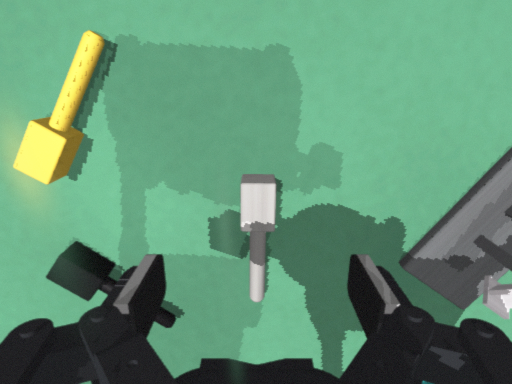

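The pin is centred between the fingers, with its head at (258,203) and tip at (257,300), matching the predicted pixels. I'll descend and grip it.

apply_moves(xyz=[[0,0,0.12],[0,0,0.1],[0,0,0.05],[0,0,0],[0,0,0],[0,0,0],[0,0,0],[0,0,0]], rot=[[0,0,0],[0,0,0],[0,0,0],[0,0,0],[0,0,0],[0,0,0],[0,0,0],[0,0,0]], hand=[1,1,1,0.3,-0.5,-1,-1,-1], force=50)

```text
clock: 5.15
position: [0.5063, 0.2214, 0.0077]
ee_rot: [0.0, 0.986, 0.169, 0.001]
contact_force: [0.6, -1.6, 5.9]
width: 0.0227
gripper_force: 49.4
```

apply_moves(xyz=[[0,0,0],[0,0,0],[0,0,0],[0,0,0]], rot=[[0,0,0],[0,0,0],[0,0,0],[0,0,0]], hand=[-1,-1,-1,-1])

```text
clock: 5.65
position: [0.5063, 0.2214, 0.0077]
ee_rot: [0.0, 0.986, 0.169, 0.001]
contact_force: [0.1, -1.3, 5.7]
width: 0.0231
gripper_force: 49.4
```

apply_moves(xyz=[[0,0,-0.06],[0,0,-0.12],[0,0,-0.12],[0,0,-0.12],[0,0,-0.12],[0,0,-0.12],[0,0,0],[0,0,0]], rot=[[0,0,0],[0,0,0],[0,0,0],[0,0,0],[0,0,0],[0,0,0],[0,0,0],[0,0,0]], hand=[-1,-1,-1,-1,-1,-1,-1,-1])

```text
clock: 6.65
position: [0.504, 0.2211, 0.203]
ee_rot: [0.0, 0.986, 0.169, -0.001]
contact_force: [-0.4, 0.2, -2.5]
width: 0.0231
gripper_force: 48.9
```

Run:
```python
from h import *
c=snap('wrist'); pickle.dump(c,open('w6.pkl','wb')); save(c,'pics/w6.png')
s=status.get_state();p=np.array(s['position']);M=Rq(s['ee_rot']);print(p,M.round(3).tolist(),s['qpos'],s['width'])
for dx in(-.083,-.065,.018): print(dx,[proj(c,p+M@[dx,0,dz]).round(1).tolist() for dz in(0,-.005,-.01)])
```

```text
[0.50378032 0.22094998 0.20246723] [[0.943, 0.333, -0.003], [0.333, -0.943, -0.001], [-0.004, -0.0, -1.0]] [ 2.86852642e-01  2.58442148e-01  1.60320863e+00 -4.36253769e-05
  1.28355791e+00  1.51848094e+00] 0.02299868112271769
-0.083 [[[257.8, 381.1]], [[257.8, 388.8]], [[257.9, 396.9]]]
-0.065 [[[257.8, 357.3]], [[257.9, 364.6]], [[257.9, 372.2]]]
0.018 [[[258.0, 224.5]], [[258.0, 228.9]], [[258.1, 233.6]]]
```

View pics/w6.png

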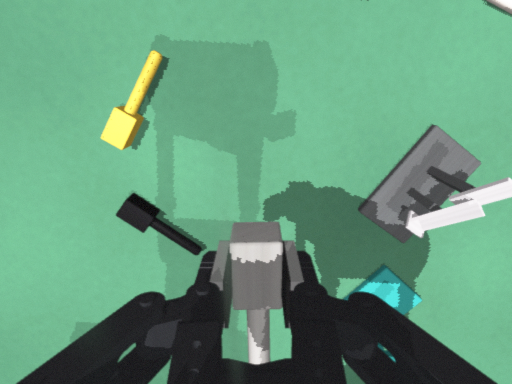

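The pin is held square: head end-face top edge at row 241, shoulder at about row 308, both near column 257. Next I'll turn it to the trough's yaw and tilt it 45°.

apply_moves(xyz=[[0,0,0],[0,0,0],[0,0,0],[0,0,0],[0,0,0]], rot=[[0,0,0.149],[0,0,0.149],[0,0,0.149],[0,0,0.149],[0,0,0]], hand=[-1,-1,-1,-1,-1])

```text
clock: 7.32
position: [0.5042, 0.221, 0.2024]
ee_rot: [0.001, 0.99, -0.141, -0.002]
contact_force: [-0.4, -0.5, -2.4]
width: 0.0227
gripper_force: 48.9
```

apply_moves(xyz=[[0,0,0],[0,0,0],[0,0,0],[0,0,0],[0,0,0],[0,0,0]], rot=[[0,0.15,0],[0,0.15,0],[0,0.15,0],[0,0.15,0],[0,0.15,0],[0,0,0]], hand=[-1,-1,-1,-1,-1,-1])

```text
clock: 8.07
position: [0.526, 0.1803, 0.2449]
ee_rot: [0.03, 0.936, -0.103, 0.335]
contact_force: [0.8, 1.6, -2.8]
width: 0.0225
gripper_force: 49.2
```

```bash
cat >> h.py <<'E'
def delta(p_goal,R_goal):
    s=status.get_state();p=np.array(s['position']);M=Rq(s['ee_rot'])
    print('pos',p.round(4),'q',s['qpos'].round(3),'F',s['contact_force'].round(1))
    print('rotvec share',(np.degrees(R.from_matrix(M.T@R_goal).as_rotvec())/60).round(4))
    print('shift share (goal-rot axes)',(R_goal.T@(p_goal-p)/.3).round(4),' (cur axes)',(M.T@(p_goal-p)/.3).round(4))
r=np.array([-.960,.280,0]);O=np.array([.5087,.0520,.052]);k=.5**.5;Z=np.array([0,0,1.])
tx=k*(r-Z);tz=k*(r+Z)
RT=np.c_[-tx,np.cross(-tz,-tx),-tz]
E
python3 - <<'E'
from h import *
c=pickle.load(open('w6.pkl','rb')); p=np.array([.5038,.2209,.2025])
for u,z in(((257,241),p[2]+.0163),((257,308),p[2]+.0163),((257,222),p[2]-.0077)):
    q=onz(c,[u],z)[0]-p; print(u,'dx',q[:2]@[.943,.333],'dy',q[:2]@[.333,-.943])
tip=O+tz*.06-tx*.003
delta(tip-RT@[-.086,0,-.0043],RT)
print('target',tip-RT@[-.086,0,-.0043])
E
```

```text
(257, 241) dx 0.01763551768257058 dy -0.0005604915207848422
(257, 308) dx -0.017998005415535933 dy -0.0005623297562881283
(257, 222) dx 0.01588154849175407 dy -0.0005201048298349508
pos [0.526  0.1803 0.2449] q [ 0.459  0.027  1.998 -0.683  0.66   2.701] F [ 0.8  1.6 -2.8]
rotvec share [-0.0539  0.096   0.041 ]
shift share (goal-rot axes) [-0.1124  0.4267  0.3147]  (cur axes) [-0.1001  0.4395  0.3009]
target [0.53130479 0.04540694 0.15431835]
```

Joint 6 reached its range limit here. I'll move sideways towards the rest, where there is room, and then fix the orientation.

apply_moves(xyz=[[0,0.11,0],[0,0.11,0],[0,0.11,0],[0,0.11,0],[0,0,0]], rot=[[0,0,0],[0,0,0],[0,0,0],[0,0,0],[0,0,0]], hand=[-1,-1,-1,-1,-1])

```text
clock: 8.7
position: [0.4984, 0.0506, 0.2421]
ee_rot: [0.03, 0.936, -0.105, 0.334]
contact_force: [0.7, 0.7, -2.8]
width: 0.0228
gripper_force: 49.5
```

Run:
```python
from h import *
tip=O+tz*.06-tx*.003
delta(tip-RT@[-.083,0,-.0043],RT)
```

```text
pos [0.4984 0.0506 0.2421] q [ 0.098 -0.114  2.135 -0.403  0.494  2.187] F [ 0.7  0.7 -2.8]
rotvec share [-0.0519  0.0984  0.0365]
shift share (goal-rot axes) [-0.139  -0.0139  0.2847]  (cur axes) [-0.1086 -0.0028  0.2979]
```

Now I'll correct the orientation and approach the pre-place pose.

apply_moves(xyz=[[0,0,0],[-0.046,-0.005,0.07],[-0.046,-0.005,0.07],[-0.046,-0.004,0.07],[0,0,0.07],[0,0,0]], rot=[[-0.052,0.098,0.037],[0,0,0],[0,0,0],[0,0,0],[0,0,0],[0,0,0]], hand=[-1,-1,-1,-1,-1,-1])

```text
clock: 9.45
position: [0.5252, 0.0382, 0.165]
ee_rot: [0.039, 0.931, -0.115, 0.344]
contact_force: [-0.2, -0.3, -1.9]
width: 0.0229
gripper_force: 49.4
```

Run:
```python
from h import *
tip=O+tz*.06-tx*.003
delta(tip-RT@[-.083,0,-.0043],RT)
for n in('wrist','scene'):
    c=snap(n); pickle.dump(c,open(f'p_{n}.pkl','wb'))
    if n=='wrist': w=c
a=cv2.resize(w['px'],(400,300)); b=cv2.resize(c['px'][120:240,180:340],(400,300),interpolation=cv2.INTER_CUBIC)
t=snap('top'); d=cv2.resize(t['px'][150:270,200:360],(400,300),interpolation=cv2.INTER_CUBIC)
pickle.dump(t,open('p_top.pkl','wb'))
cv2.imwrite('pics/p.png',np.vstack([np.hstack([a,b]),np.hstack([d,d*0])])[...,::-1])
```

```text
pos [0.5252 0.0382 0.165 ] q [ 0.081  0.041  2.252 -0.895  0.263  2.704] F [-0.2 -0.3 -1.9]
rotvec share [-0.0301  0.0753  0.0235]
shift share (goal-rot axes) [-0.0262 -0.0289  0.0343]  (cur axes) [-0.0227 -0.0284  0.0371]
```

View pics/p.png

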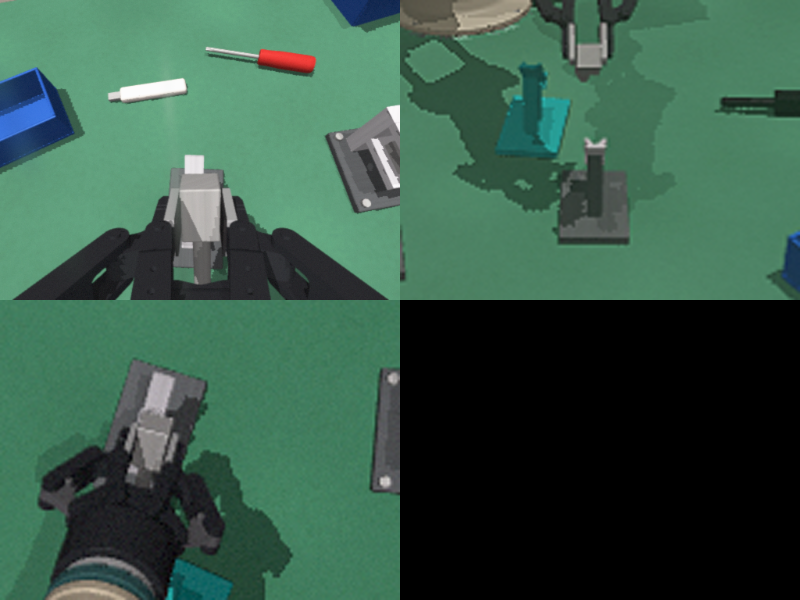

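The wrist view (top left) shows the pin above the trough. Joint 6 is at its range limit and joint 5 is close to its lower limit, so a full 45° tilt won't work here. I'll lay the pin back on the bench and regrasp it with the tool leaning back about 25°. Then only about 20° of tool tilt is needed at the rest.

apply_moves(xyz=[[0,0,-0.1],[0,0,-0.1],[0,0,-0.05],[0,0,0]], rot=[[0,0,0],[0,0,0],[0,0,0],[0,0,0]], hand=[-1,-1,-1,-1])

```text
clock: 10.1
position: [0.4765, 0.0499, 0.2249]
ee_rot: [0.038, 0.93, -0.115, 0.346]
contact_force: [0.3, -0.0, -2.3]
width: 0.0227
gripper_force: 49.5
```

```bash
cat >> h.py <<'E'
def down(yawdeg,tilt=0):
    y=np.radians(yawdeg);a=np.array([np.cos(y),np.sin(y),0]);M=np.c_[a,np.cross(-Z,a),-Z]
    return M@R.from_euler('y',tilt,degrees=True).as_matrix()
E
python3 - <<'E'
from h import *
delta(np.array([.4900,.2150,.15]),down(19.4))
E
```

```text
pos [0.4765 0.0499 0.2249] q [ 0.142 -0.126  2.214 -0.59   0.445  2.417] F [ 0.3 -0.  -2.3]
rotvec share [ 0.1903 -0.6627 -0.5347]
shift share (goal-rot axes) [ 0.2252 -0.5042  0.2498]  (cur axes) [-0.2336 -0.5428  0.1344]
```

apply_moves(xyz=[[0,0,0],[0,0,0],[0,0,0],[0,0,0],[0,0,0],[0,0,0]], rot=[[0.0317,-0.1105,-0.0891],[0.0317,-0.1105,-0.0891],[0.0317,-0.1105,-0.0891],[0.0317,-0.1105,-0.0891],[0.0317,-0.1105,-0.0891],[0.0317,-0.1105,-0.0891]], hand=[-1,-1,-1,-1,-1,-1])

```text
clock: 10.85
position: [0.4768, 0.043, 0.2217]
ee_rot: [0.011, 0.99, 0.134, 0.029]
contact_force: [0.9, 0.0, -2.2]
width: 0.0227
gripper_force: 49.4
```

apply_moves(xyz=[[0.056,-0.126,0],[0.056,-0.126,0],[0.056,-0.126,0],[0.056,-0.126,0],[0,0,0.12],[0,0,0]], rot=[[0,0,0],[0,0,0],[0,0,0],[0,0,0],[0,0,0],[0,0,0]], hand=[-1,-1,-1,-1,-1,-1])

```text
clock: 11.6
position: [0.5014, 0.2064, 0.182]
ee_rot: [0.012, 0.991, 0.134, 0.027]
contact_force: [-0.9, -0.0, -1.9]
width: 0.0228
gripper_force: 49.6
```

Run:
```python
from h import *
delta(np.array([.4900,.2150,.0085]),down(19.4))
```

```text
pos [0.5014 0.2064 0.182 ] q [ 0.283  0.236  1.69  -0.034  1.166  1.598] F [-0.9 -0.  -1.9]
rotvec share [ 0.0305 -0.0472 -0.0673]
shift share (goal-rot axes) [-0.0264 -0.0396  0.5785]  (cur axes) [-0.0582 -0.0551  0.5749]
```

apply_moves(xyz=[[0,0,0],[-0.026,-0.04,0.1],[0,0,0.13],[0,0,0.13],[0,0,0.13],[0,0,0.04],[0,0,0.02],[0,0,0]], rot=[[0.0305,-0.047,-0.067],[0,0,0],[0,0,0],[0,0,0],[0,0,0],[0,0,0],[0,0,0],[0,0,0]], hand=[-1,-1,-1,-1,-1,-1,-1,-1])

```text
clock: 12.6
position: [0.4944, 0.2161, 0.0213]
ee_rot: [-0.001, 0.986, 0.168, 0.005]
contact_force: [0.2, 0.7, -2.8]
width: 0.0233
gripper_force: 49.6
```

Run:
```python
from h import *
delta(np.array([.4900,.2150,.0085]),down(19.4))
```

```text
pos [0.4944 0.2161 0.0213] q [2.830e-01 4.220e-01 1.878e+00 1.000e-03 8.320e-01 1.516e+00] F [ 0.2  0.7 -2.8]
rotvec share [-0.0002 -0.0094 -0.0014]
shift share (goal-rot axes) [-0.015  -0.0013  0.0428]  (cur axes) [-0.0154 -0.0013  0.0427]
```

apply_moves(xyz=[[0,0,0.02],[0,0,0.015],[0,0,0.007],[0,0,0],[0,0,0],[0,0,0],[0,0,0],[0,0,0]], rot=[[0,-0.009,0],[0,0,0],[0,0,0],[0,0,0],[0,0,0],[0,0,0],[0,0,0],[0,0,0]], hand=[-1,-1,-1,-1,-0.2,0.1,0.2,0.2])

```text
clock: 13.6
position: [0.4934, 0.216, 0.0078]
ee_rot: [-0.0, 0.986, 0.168, -0.001]
contact_force: [-0.4, -0.0, -0.3]
width: 0.0514
gripper_force: 0.0
```

Run:
```python
from h import *
delta(np.array([.4900,.2150,.0085]),down(19.4,-25)); print(status.get_state()['width'])
```

```text
pos [0.4934 0.216  0.0078] q [0.283 0.443 1.885 0.    0.815 1.516] F [-0.4 -0.  -0.3]
rotvec share [-0.0007 -0.4153 -0.0011]
shift share (goal-rot axes) [-0.0116 -0.0005  0.003 ]  (cur axes) [-0.0117 -0.0005 -0.0022]
0.05135649530142688
```

apply_moves(xyz=[[0,0,-0.1],[0,0,0],[0,0,0],[0,0,0],[0,0,0]], rot=[[0,0,0],[0,-0.139,0],[0,-0.139,0],[0,-0.139,0],[0,0,0]], hand=[0.2,0.2,0.2,0.2,0.2])

```text
clock: 14.22
position: [0.495, 0.2164, 0.0355]
ee_rot: [0.036, 0.962, 0.164, -0.215]
contact_force: [-1.0, 0.7, -0.0]
width: 0.051
gripper_force: 0.0
```

Run:
```python
from h import *
delta(np.array([.4915,.2153,.010]),down(19.4,-25))
```

```text
pos [0.495  0.2164 0.0355] q [ 0.295  0.63   1.517 -0.018  1.433  1.535] F [-1.   0.7 -0. ]
rotvec share [-0.0009  0.0022 -0.0009]
shift share (goal-rot axes) [ 0.025  -0.0004  0.0823]  (cur axes) [ 0.0252 -0.0003  0.0822]
```

apply_moves(xyz=[[0.013,0,0.042],[0.012,0,0.04],[0,0,0],[0,0,0],[0,0,0],[0,0,0],[0,0,0]], rot=[[0,0,0],[0,0,0],[0,0,0],[0,0,0],[0,0,0],[0,0,0],[0,0,0]], hand=[0.2,0.2,0,-0.5,-1,-1,-1], force=60)

```text
clock: 15.1
position: [0.4901, 0.2149, 0.013]
ee_rot: [0.036, 0.962, 0.164, -0.214]
contact_force: [0.9, -0.6, 5.4]
width: 0.0225
gripper_force: 59.7
```

Run:
```python
from h import *
s=status.get_state();M=Rq(s['ee_rot']);p=np.array(s['position']);print(s['width'],s['gripper_force'])
delta(np.array([.4915,.2153,.010]),down(19.4,-25))
# pin in tool frame: head centre believed (.4934,.216,.012)
d=down(19.4); hc=np.array([.4934,.216,.012]); tip=hc-d[:,0]*.083
print('head,tip in tool',M.T@(hc-p),M.T@(tip-p))
```

```text
0.02250210643277779 59.6586678433232
pos [0.4901 0.2149 0.013 ] q [ 0.295  0.648  1.549 -0.018  1.382  1.536] F [ 0.9 -0.6  5.4]
rotvec share [-0.0009  0.0014 -0.0009]
shift share (goal-rot axes) [0.0086 0.0002 0.0072]  (cur axes) [0.0086 0.0002 0.0071]
head,tip in tool [ 3.57987496e-03  3.43766426e-05 -5.27718356e-04] [-0.0715918   0.00013681  0.03466048]
```

apply_moves(xyz=[[-0.03,0,-0.06],[-0.054,0,-0.115],[-0.054,0,-0.115],[-0.054,0,-0.115],[-0.054,0,-0.115],[0,0,0]], rot=[[0,0,0],[0,0,0],[0,0,0],[0,0,0],[0,0,0],[0,0,0]], hand=[-1,-1,-1,-1,-1,-1])

```text
clock: 15.85
position: [0.4911, 0.2151, 0.1867]
ee_rot: [0.036, 0.963, 0.164, -0.211]
contact_force: [0.5, -0.5, -2.9]
width: 0.0221
gripper_force: 59.0
```

Run:
```python
from h import *
RG=down(-16.3,20); TT=np.array([-.0716,0,.0347])
delta(O+tz*.06-tx*.003-RG@TT,RG); print(O+tz*.06-tx*.003-RG@TT,status.get_state()['width'])
```

```text
pos [0.4911 0.2151 0.1867] q [ 0.295  0.491  1.36  -0.018  1.722  1.53 ] F [ 0.5 -0.5 -2.9]
rotvec share [0.025  0.7209 0.6083]
shift share (goal-rot axes) [0.206  0.5053 0.1923]  (cur axes) [-0.0298  0.5618  0.135 ]
[0.52319366 0.04773259 0.1536437 ] 0.0221315946465514
```

apply_moves(xyz=[[0,0.14,-0.04],[0,0.14,-0.04],[0,0.14,-0.04],[0,0.14,0],[0,0,0]], rot=[[0,0,0],[0,0,0],[0,0,0],[0,0,0],[0,0,0]], hand=[-1,-1,-1,-1,-1])

```text
clock: 16.48
position: [0.56, 0.0582, 0.2149]
ee_rot: [0.036, 0.962, 0.162, -0.215]
contact_force: [0.6, 0.9, -2.5]
width: 0.0226
gripper_force: 59.0
```

apply_moves(xyz=[[0,0,0],[0,0,0],[0,0,0],[0,0,0],[0,0,0],[0,0,0],[0,0,0],[0,0,0]], rot=[[0.0036,0.103,0.087],[0.0036,0.103,0.087],[0.0036,0.103,0.087],[0.0036,0.103,0.087],[0.0036,0.103,0.087],[0.0036,0.103,0.087],[0.0036,0.103,0.087],[0,0,0]], hand=[-1,-1,-1,-1,-1,-1,-1,-1])

```text
clock: 17.48
position: [0.555, 0.0622, 0.2147]
ee_rot: [0.026, 0.976, -0.138, 0.165]
contact_force: [-0.2, 0.6, -2.0]
width: 0.0219
gripper_force: 59.1
```

Run:
```python
from h import *
RG=down(-16.3,20); TT=np.array([-.0716,0,.0347])
delta(O+tz*.06-tx*.003-RG@TT,RG)
```

```text
pos [0.555  0.0622 0.2147] q [ 0.063  0.114  1.814 -0.149  0.903  1.99 ] F [-0.2  0.6 -2. ]
rotvec share [0.0042 0.012  0.0034]
shift share (goal-rot axes) [-0.1524  0.0759  0.161 ]  (cur axes) [-0.1506  0.0747  0.1632]
```

apply_moves(xyz=[[-0.05,0.025,0.04],[-0.05,0.025,0.06],[-0.052,0.026,0.06],[0,0,0]], rot=[[0.004,0.012,0.003],[0,0,0],[0,0,0],[0,0,0]], hand=[-1,-1,-1,-1])

```text
clock: 17.98
position: [0.5258, 0.0465, 0.1539]
ee_rot: [0.025, 0.975, -0.14, 0.172]
contact_force: [0.4, 0.1, -2.4]
width: 0.0223
gripper_force: 59.0
```

Run:
```python
from h import *
RG=down(-16.3,20); TT=np.array([-.0716,0,.0347])
delta(O+tz*.06-tx*.003-RG@TT,RG)
w=snap('wrist');c=snap('scene');t=snap('top'); pickle.dump((w,c,t),open('q.pkl','wb'))
for n,cc in(('w',w),('s',c),('t',t)): print(n,proj(cc,[O,O+tz*.06-tx*.003,O-tx*.101+tz*.06]).round(1).tolist())
a=cv2.resize(w['px'],(400,300)); b=cv2.resize(c['px'][120:240,180:340],(400,300),interpolation=cv2.INTER_CUBIC)
d=cv2.resize(t['px'][150:270,200:360],(400,300),interpolation=cv2.INTER_CUBIC)
cv2.imwrite('pics/q.png',np.vstack([np.hstack([a,b]),np.hstack([d,cv2.resize(w['px'][150:330,150:390],(400,300))])])[...,::-1])
```

```text
pos [0.5258 0.0465 0.1539] q [ 0.031  0.121  1.981 -0.164  0.714  1.995] F [ 0.4  0.1 -2.4]
rotvec share [ 0.0013  0.0004 -0.0014]
shift share (goal-rot axes) [-0.0092 -0.0015 -0.0026]  (cur axes) [-0.0092 -0.0015 -0.0026]
w [[256.7, 255.5], [257.0, 327.0], [257.1, 237.1]]
s [[257.4, 180.2], [257.6, 157.6], [258.3, 146.8]]
t [[255.0, 215.4], [248.5, 233.3], [258.3, 198.0]]
```

View pics/q.png

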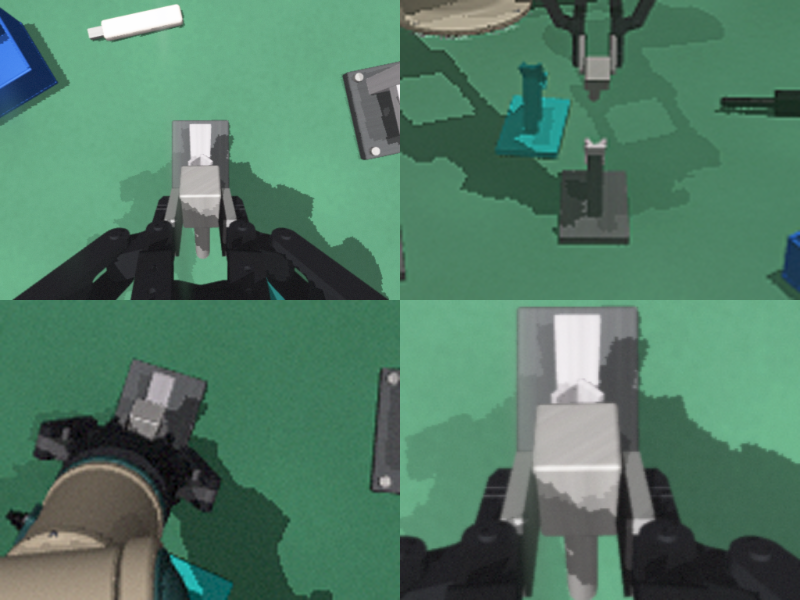

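The pin (column 577 in the lower-right zoom) lines up with the trough's V, so I'll lower it square to the slope.

apply_moves(xyz=[[0.02,0,0.05],[0.02,0,0.05],[0.02,0,0.05],[0,0,0]], rot=[[0,0,0],[0,0,0],[0,0,0],[0,0,0]], hand=[-1,-1,-1,-1])

```text
clock: 18.62
position: [0.5592, 0.037, 0.119]
ee_rot: [0.025, 0.974, -0.141, 0.174]
contact_force: [-0.1, -0.7, -2.8]
width: 0.0221
gripper_force: 59.0
```

apply_moves(xyz=[[0.007,0,0.014],[0.004,0,0.009],[0,0,0]], rot=[[0,0,0],[0,0,0],[0,0,0]], hand=[-1,-1,-1])

```text
clock: 19.0
position: [0.5644, 0.0359, 0.1156]
ee_rot: [0.024, 0.974, -0.141, 0.176]
contact_force: [0.3, 0.5, -2.4]
width: 0.0224
gripper_force: 59.2
```

Run:
```python
from h import *
RG=down(-16.3,20); TT=np.array([-.0716,0,.0347])
s=status.get_state();p=np.array(s['position'])+Rq(s['ee_rot'])@TT-O
print('tip in trough',p@tx,p@np.cross(tz,tx),p@tz,s['contact_force'])
```

```text
tip in trough -0.0064109218920060645 -0.0004330118578961995 0.00217726815148492 [ 0.28117132  0.51643139 -2.39167214]
```

apply_moves(xyz=[[-0.005,0,0.009],[0,0,0.005],[0,0,0]], rot=[[0,0,0],[0,0,0],[0,0,0]], hand=[-1,-1,-1])

```text
clock: 19.38
position: [0.5647, 0.0361, 0.1125]
ee_rot: [0.024, 0.974, -0.141, 0.176]
contact_force: [-3.9, 1.6, 8.6]
width: 0.0224
gripper_force: 60.3
```

Run:
```python
from h import *
TT=np.array([-.0716,0,.0347])
s=status.get_state();p=np.array(s['position'])+Rq(s['ee_rot'])@TT-O
print('tip in trough',p@tx,p@np.cross(tz,tx),p@tz,s['contact_force'])
```

```text
tip in trough -0.004426494777061572 -0.0007327617158395828 -0.0002768528293644042 [-3.85280285  1.61747476  8.62489763]
```

Contact force is along the trough normal with the tip about 4 mm short of the stop, so the pin is seated. I'll release it.

apply_moves(xyz=[[0,0,0],[0,0,0],[0,0,0],[0,0,0],[0,0,0]], rot=[[0,0,0],[0,0,0],[0,0,0],[0,0,0],[0,0,0]], hand=[-0.3,-0.1,0.1,0.2,0.2])

```text
clock: 20.0
position: [0.5644, 0.0359, 0.1109]
ee_rot: [0.025, 0.974, -0.141, 0.175]
contact_force: [-0.7, -0.5, 1.2]
width: 0.051
gripper_force: 0.0
```

apply_moves(xyz=[[0,0,-0.1],[0,0,-0.12],[0,0,-0.1],[0,0,0]], rot=[[0,0,0],[0,0,0],[0,0,0],[0,0,0]], hand=[0.2,0.2,0.2,0.2])

```text
clock: 20.5
position: [0.5334, 0.0455, 0.2035]
ee_rot: [0.024, 0.974, -0.141, 0.178]
contact_force: [0.9, -0.3, -0.4]
width: 0.051
gripper_force: 0.0
```

Run:
```python
from h import *
w=snap('wrist');c=snap('scene'); pickle.dump((w,c),open('r.pkl','wb'))
print(status.get_state()['position'],proj(w,[O,O-tx*.065,O-tx*.101+tz*.012]).round(1).tolist())
delta(np.zeros(3),down(-16.3,-15))
a=cv2.resize(w['px'],(480,360)); b=cv2.resize(c['px'][150:240,200:320],(320,240),interpolation=cv2.INTER_CUBIC)
o=np.zeros((360,800,3),np.uint8);o[:,:480]=a;o[:240,480:]=b
cv2.imwrite('pics/r.png',o[...,::-1])
```

```text
[0.53202266 0.04518166 0.20051065] [[258.4, 256.2], [258.4, 210.1], [258.5, 188.0]]
pos [0.532  0.0452 0.2005] q [ 0.027  0.079  1.9   -0.145  0.828  1.965] F [-0.4 -0.3  0.1]
rotvec share [-0.0013 -0.5898 -0.0022]
shift share (goal-rot axes) [-1.4303  0.6423  1.0752]  (cur axes) [-1.787   0.647   0.0478]
```

View pics/r.png

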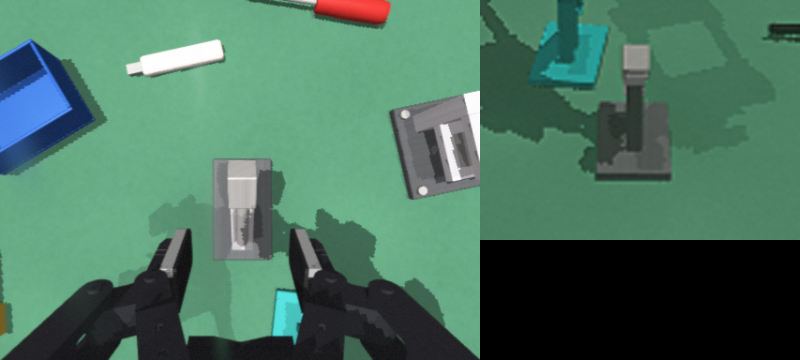

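The pin lies in the trough with its square head uppermost: head end at (242,165–178), tip at (240,245). Next I'll lean the tool back to retake it.

apply_moves(xyz=[[0,0,0],[0,0,0],[0,0,0],[0,0,0],[0,0,0],[0,0,0]], rot=[[0,-0.134,0],[0,-0.134,0],[0,-0.134,0],[0,-0.134,0],[0,-0.134,0],[0,0,0]], hand=[0.2,0.2,0.2,0.2,0.2,0.2])

```text
clock: 21.35
position: [0.5335, 0.0442, 0.1969]
ee_rot: [-0.025, 0.974, -0.142, -0.172]
contact_force: [0.1, 0.4, 0.2]
width: 0.051
gripper_force: 0.0
```

Run:
```python
from h import *
w=pickle.load(open('r.pkl','rb'))[0]
# head top-edge at end and shoulder: gray profile along the column over the pin
g=cv2.cvtColor(w['px'],cv2.COLOR_RGB2GRAY); print([int(x) for x in g[165:270,252:264].mean(1)])
print(proj(w,[O-tx*.101+tz*.012,O-tx*.101-tz*.012,O-tx*.065+tz*.012,O+tz*.0]).round(1).tolist())
RG=down(-16.3,-20)
delta(O-tx*.078-tz*.004-RG[:,2]*.06,RG)
```

```text
[148, 147, 147, 143, 110, 121, 178, 176, 175, 177, 178, 178, 178, 178, 178, 178, 178, 179, 179, 180, 180, 181, 181, 185, 216, 240, 210, 188, 186, 185, 184, 185, 185, 184, 184, 184, 184, 184, 184, 184, 185, 184, 183, 184, 184, 184, 184, 184, 184, 184, 184, 183, 184, 183, 184, 185, 180, 154, 164, 166, 163, 162, 162, 157, 154, 152, 147, 145, 138, 140, 140, 134, 136, 140, 142, 137, 135, 134, 119, 110, 114, 116, 121, 126, 127, 122, 122, 126, 130, 124, 126, 131, 134, 140, 142, 146, 161, 181, 195, 203, 202, 178, 141, 135, 133]
[[258.5, 188.0], [258.4, 167.4], [258.5, 220.9], [258.4, 256.2]]
pos [0.5335 0.0442 0.1969] q [-0.093  0.426  1.416  0.067  1.644  1.759] F [0.1 0.4 0.2]
rotvec share [-0.0014  0.001  -0.0035]
shift share (goal-rot axes) [ 0.2056 -0.002   0.0536]  (cur axes) [ 0.2057 -0.0027  0.0534]
```

apply_moves(xyz=[[0.1,-0.001,0],[0.105,-0.001,0],[0,0,0.053],[0,0,0]], rot=[[0,0,-0.003],[0,0,0],[0,0,0],[0,0,0]], hand=[0.2,0.2,0.2,0.2])

```text
clock: 21.85
position: [0.5801, 0.0318, 0.164]
ee_rot: [-0.025, 0.975, -0.139, -0.172]
contact_force: [-0.2, -0.8, 0.3]
width: 0.0513
gripper_force: 0.0
```

Run:
```python
from h import *
RG=down(-16.3,-20); delta(O-tx*.078-tz*.004,RG)
w=snap('wrist'); print(proj(w,[O-tx*.101+tz*.012,O-tx*.101-tz*.012]).round(1).tolist())
e=proj(w,[O-tx*.101+tz*.012])[0].round().astype(int)
g=cv2.cvtColor(w['px'],cv2.COLOR_RGB2GRAY); print([int(x) for x in g[e[1]-6,e[0]-40:e[0]+40]]); print([int(x) for x in g[e[1]-30:e[1]+30,e[0]]])
save(w,'pics/s.png')
```

```text
pos [0.5801 0.0318 0.164 ] q [-0.105  0.515  1.346  0.063  1.624  1.742] F [-0.2 -0.8  0.3]
rotvec share [-0.0013  0.0004  0.0016]
shift share (goal-rot axes) [0.0172 0.0019 0.2053]  (cur axes) [0.0173 0.0022 0.2053]
[[258.9, 226.7], [258.9, 187.2]]
[144, 144, 142, 147, 146, 145, 146, 143, 143, 144, 142, 144, 144, 146, 145, 143, 145, 145, 146, 158, 189, 202, 209, 210, 209, 210, 213, 211, 210, 211, 211, 210, 213, 215, 215, 215, 215, 214, 212, 212, 211, 211, 214, 212, 215, 216, 215, 214, 212, 212, 213, 212, 209, 207, 207, 207, 202, 178, 156, 156, 169, 174, 173, 171, 171, 174, 173, 172, 173, 171, 171, 169, 170, 171, 172, 174, 172, 174, 173, 172]
[202, 206, 208, 207, 208, 208, 208, 206, 205, 208, 206, 205, 207, 207, 209, 209, 206, 208, 212, 213, 214, 214, 211, 211, 211, 212, 213, 215, 218, 219, 217, 168, 147, 146, 147, 148, 147, 146, 145, 148, 148, 146, 147, 146, 147, 145, 146, 144, 145, 148, 147, 146, 146, 146, 148, 145, 143, 148, 147, 147]
```

apply_moves(xyz=[[0.017,0,0.07],[0,0,0.07],[0,0,0.045],[0,0,0.02],[0,0,0]], rot=[[0,0,0],[0,0,0],[0,0,0],[0,0,0],[0,0,0]], hand=[0.2,0.2,0.2,0.2,0.2])

```text
clock: 22.52
position: [0.5674, 0.0358, 0.1058]
ee_rot: [-0.026, 0.975, -0.139, -0.17]
contact_force: [0.6, -0.8, 0.5]
width: 0.0512
gripper_force: 0.0
```

Run:
```python
from h import *
RG=down(-16.3,-20); delta(O-tx*.078-tz*.004,RG)
```

```text
pos [0.5674 0.0358 0.1058] q [-0.101  0.539  1.456  0.064  1.486  1.737] F [ 0.6 -0.8  0.5]
rotvec share [-0.0021 -0.0037  0.0016]
shift share (goal-rot axes) [-0.0073  0.003   0.0079]  (cur axes) [-0.0074  0.003   0.0079]
```

apply_moves(xyz=[[-0.007,0,0.005],[0,0,0],[0,0,0],[0,0,0],[0,0,0],[0,0,0]], rot=[[0,0,0],[0,0,0],[0,0,0],[0,0,0],[0,0,0],[0,0,0]], hand=[0,-0.3,-0.6,-1,-1,-1], force=60)

```text
clock: 23.28
position: [0.5652, 0.0355, 0.1055]
ee_rot: [-0.025, 0.975, -0.139, -0.17]
contact_force: [-0.6, -4.0, 4.8]
width: 0.0228
gripper_force: 61.4
```

Run:
```python
from h import *
RG=down(-16.3,-20); delta(O-tx*.078-tz*.004,RG)
s=status.get_state();M=Rq(s['ee_rot']);p=np.array(s['position']);print(s['width'],s['gripper_force'],s['contact_force'])
print('tip,shoulder,axis in tool',M.T@(O-p),M.T@(O-tx*.065-p),M.T@tx)
```

```text
pos [0.5652 0.0355 0.1055] q [-0.101  0.536  1.462  0.063  1.482  1.737] F [-0.6 -4.   4.8]
rotvec share [-0.0008 -0.0043  0.0013]
shift share (goal-rot axes) [-0.0015  0.0001  0.0048]  (cur axes) [-0.0015  0.0001  0.0047]
0.022822262241719526 61.444891691207886 [-0.57087028 -4.01569061  4.76252736]
tip,shoulder,axis in tool [-3.73450042e-02  6.89174302e-05  7.02605685e-02] [-9.61158497e-03  2.18303145e-05  1.14740459e-02] [-4.26667989e-01  7.24417165e-04  9.04408040e-01]
```

apply_moves(xyz=[[-0.03,0,-0.014],[-0.06,0,-0.028],[-0.06,0,-0.028],[-0.03,0,-0.08],[-0.04,0,-0.11],[-0.03,0,-0.09],[0,0,0]], rot=[[0,0,0],[0,0,0],[0,0,0],[0,0,0],[0,0,0],[0,0,0],[0,0,0]], hand=[-1,-1,-1,-1,-1,-1,-1])

```text
clock: 24.15
position: [0.5315, 0.0465, 0.2315]
ee_rot: [-0.026, 0.976, -0.139, -0.168]
contact_force: [-0.5, -0.2, -3.2]
width: 0.0232
gripper_force: 60.6
```

Run:
```python
from h import *
TT=np.array([-.0373,0,.0703]);J=np.array([.5347,-.2008,.095])
RG=down(-16.3,25); delta(J+Z*.03-RG@TT,RG); print(J+Z*.03-RG@TT,status.get_state()['width'])
```

```text
pos [0.5315 0.0465 0.2315] q [-0.09   0.397  1.373  0.069  1.706  1.761] F [-0.5 -0.2 -3.2]
rotvec share [-0.004   0.7424  0.0009]
shift share (goal-rot axes) [0.1934 0.7881 0.1895]  (cur axes) [ 0.2688  0.7887 -0.0033]
[ 0.53863061 -0.20194939  0.2044771 ] 0.02318461718352838
```

apply_moves(xyz=[[0,0.13,0],[0,0.13,0],[0,0.13,0],[0,0.13,0],[0,0.13,0],[0,0.13,0],[0,0,0]], rot=[[0,0,0],[0,0,0],[0,0,0],[0,0,0],[0,0,0],[0,0,0],[0,0,0]], hand=[-1,-1,-1,-1,-1,-1,-1])

```text
clock: 25.02
position: [0.4642, -0.1801, 0.227]
ee_rot: [-0.026, 0.975, -0.141, -0.171]
contact_force: [0.6, 0.9, -2.2]
width: 0.0225
gripper_force: 60.4
```

apply_moves(xyz=[[0,0,0],[0,0,0],[0,0,0],[0,0,0],[0,0,0],[0,0,0],[0,0,0],[0,0,0]], rot=[[0,0.124,0],[0,0.124,0],[0,0.124,0],[0,0.124,0],[0,0.124,0],[0,0.124,0],[0,0,0],[0,0,0]], hand=[-1,-1,-1,-1,-1,-1,-1,-1])

```text
clock: 26.02
position: [0.4664, -0.1785, 0.2287]
ee_rot: [0.029, 0.967, -0.138, 0.213]
contact_force: [0.7, 0.1, -2.1]
width: 0.0225
gripper_force: 60.5
```

Run:
```python
from h import *
TT=np.array([-.0373,0,.0703]);J=np.array([.5347,-.2008,.095])
RG=down(-16.3,25); delta(J+Z*.03-RG@TT,RG); M=Rq(status.get_state()['ee_rot']); print('pin axis',M@[-.4267,.0007,.9044])
```

```text
pos [ 0.4664 -0.1785  0.2287] q [-0.606 -0.05   1.985  0.189  0.804  1.146] F [ 0.7  0.1 -2.1]
rotvec share [-0.0031  0.0034 -0.0003]
shift share (goal-rot axes) [0.1953 0.0075 0.18  ]  (cur axes) [0.1959 0.008  0.1792]
pin axis [-0.00712883  0.00452977 -0.9999707 ]
```

apply_moves(xyz=[[0.065,0.002,0.06],[0.065,0.003,0.06],[0.065,0.003,0.06],[-0.028,0,0.06],[0,0,0],[0,0,0]], rot=[[-0.003,0.003,0],[0,0,0],[0,0,0],[0,0,0],[0,0,0],[0,0,0]], hand=[-1,-1,-1,-1,-1,-1])

```text
clock: 26.78
position: [0.5391, -0.2026, 0.1848]
ee_rot: [0.031, 0.966, -0.138, 0.215]
contact_force: [-0.4, -0.4, -3.1]
width: 0.0229
gripper_force: 60.4
```

Run:
```python
from h import *
TT=np.array([-.0373,0,.0703]);J=np.array([.5347,-.2008,.095])
s=status.get_state();M=Rq(s['ee_rot']);p=np.array(s['position']);tip=p+M@TT; ax=M@[-.4267,.0007,.9044]
print('pos',p,'tip-J',(tip-J).round(4),'axis',ax.round(4))
w=snap('wrist');c=snap('scene');t=snap('top');pickle.dump((w,c,t,tip,ax),open('u.pkl','wb'))
for n,cc in(('w',w),('s',c),('t',t)): print(n,proj(cc,[tip,tip-ax*.06,J]).round(1).tolist())
cc=c;h=proj(c,[J])[0].round().astype(int)
g=cv2.cvtColor(c['px'],cv2.COLOR_RGB2GRAY)
for y in range(h[1]-30,h[1]+8): print(y,' '.join('%3d'%v for v in g[y,h[0]-16:h[0]+17]))
print(h)
```

```text
pos [ 0.53908817 -0.20261151  0.18480553] tip-J [ 0.0005 -0.0007  0.0103] axis [-3.8e-03  1.0e-04 -1.0e+00]
w [[257.4, 251.8], [257.8, 259.8], [256.7, 251.6]]
s [[157.3, 182.4], [154.4, 160.3], [158.1, 186.0]]
t [[380.8, 203.7], [388.5, 201.3], [379.2, 204.3]]
156  71  71  72  71  69  73  83  85  85  83  85  85  84  82  81  86  75  60  90 110 112 111 111 110 110 110 110 111 112 111 110 110 110
157  72  69  72  70  70  79  91  84  84  84  86  84  85  83  84  82  71  69 104 115 113 111 111 113 112 112 111 110 110 109 110 109 110
158  72  71  72  72  70  72  80  85  85  86  84  85  85  84  83  85  72  67 102 114 112 112 112 114 111 111 112 112 112 112 112 111 111
159  72  69  70  71  70  73  80  86  84  84  85  85  84  84  83  83  71  88 111 112 110 112 111 111 110 110 110 111 113 112 112 112 113
160  70  72  72  70  72  70  77  86  84  85  86  86  85  84  82  83  86 107 114 112 112 111 111 110 113 112 113 113 112 110 111 111 111
161  71  72  71  70  71  66  65  74  92  92  80  77  81  79  77  88 101 110 113 112 111 113 111 110 113 112 113 113 112 112 112 111 110
162  71  72  72  71  68
[... 3638 characters left out ...]
13 113 114
189 114 114 113 112 118 176 212 208 206 206 206 193 179 177 177 179 180 178 177 176 175 176 177 175 174 175 182 128 108 112 113 113 112
190 113 113 113 112 117 171 205 200 198 198 197 197 198 186 176 179 178 179 175 177 179 176 179 180 174 173 185 129 107 113 115 117 100
191 114 115 114 112 115 171 204 198 196 196 196 195 196 196 198 199 200 201 186 194 202 186 197 203 184 174 200 145 109 111 114 113 101
192 113 115 113 110 116 171 204 198 197 197 197 196 195 195 196 197 195 194 195 195 199 198 198 197 196 185 187 162 120 112 114 100  99
193 110 109 107 104 110 168 204 195 191 190 192 192 191 191 193 197 186 177 177 178 194 186 179 177 177 194 211 151 111 112 114 104  98
[158 186]
```

Run:
```python
from h import *
C=pickle.load(open('c0.pkl','rb'));J=np.array([.5347,-.2008,.095])
for n,th in(('scene',None),('top',None)):
    c=C[n];h=proj(c,[J])[0];x,y=h.round().astype(int)
    g=cv2.cvtColor(c['px'],cv2.COLOR_RGB2GRAY).astype(float)[y-6:y+7,x-7:x+8]
    d=np.clip(np.median(g)-12-g,0,None); yy,xx=np.mgrid[y-6:y+7,x-7:x+8]
    cen=[(d*xx).sum()/d.sum(),(d*yy).sum()/d.sum()]
    print(n,h.round(2),np.round(cen,2),onz(c,[cen],.095).round(4)); print(g.astype(int))
```

```text
scene [158.09 185.96] [157.58 186.06] [[ 0.5348 -0.202   0.095 ]]
[[163 162 173 182 193 203 204 203 201 200 198 198 199 197 194]
 [198 198 196 194 193 193 194 193 194 193 192 193 193 192 190]
 [191 192 191 191 189 190 191 192 192 192 191 192 193 192 191]
 [190 191 190 190 190 191 192 193 194 193 191 192 193 192 191]
 [190 190 191 190 192 192 193 191 192 193 193 192 192 191 191]
 [190 190 192 191 190 165 141 136 141 160 186 193 193 192 191]
 [189 190 191 187 160 119  99  94  84 108 170 191 194 192 190]
 [190 190 192 179 139 111 112 107 104 142 186 194 193 193 191]
 [190 191 192 193 187 171 165 162 173 193 195 192 192 193 191]
 [190 189 190 190 191 194 197 197 196 193 192 192 193 193 191]
 [190 190 189 189 188 190 191 192 192 191 191 191 192 194 193]
 [191 190 190 189 188 190 191 191 192 192 191 192 193 195 193]
 [192 191 191 189 189 190 192 189 187 188 189 191 191 191 190]]
top [379.2  204.27] [379.35 203.98] [[ 0.5353 -0.2011  0.095 ]]
[[218 217 219 216 218 218 213 218 217 215 217 216 212 217 214]
 [217 217 219 217 218 219 217 222 220 218 217 214 213 218 215]
 [217 217 217 219 217 223 212 198 211 212 222 217 214 219 215]
 [215 218 214 219 220 201 131  98 116 113 197 215 215 219 214]
 [217 218 216 222 198 116  81  54  54  63 137 199 217 220 214]
 [218 220 219 224 153  70  71  72  44  90  84 171 214 220 213]
 [214 219 216 224 115  48  71  88  68  98  89 149 219 217 216]
 [216 217 217 227 113  37  56 179  82  92  90 146 217 217 216]
 [215 216 217 222 185  67  76 180  83  86 121 197 219 217 213]
 [220 217 213 220 219 179 118 162  63 108 185 219 218 218 213]
 [216 220 219 216 221 219 210 201 194 206 217 216 216 217 214]
 [218 217 218 220 219 219 219 218 219 218 218 216 218 216 218]
 [217 216 218 217 218 217 217 217 219 215 216 215 217 213 215]]
```

apply_moves(xyz=[[-0.006,0,0.012],[-0.006,0,0.012],[-0.004,0,0.009],[-0.003,0,0.006],[0,0,0]], rot=[[0,0,0],[0,0,0],[0,0,0],[0,0,0],[0,0,0]], hand=[-1,-1,-1,-1,-1])

```text
clock: 27.55
position: [0.5385, -0.2027, 0.1717]
ee_rot: [0.031, 0.966, -0.139, 0.215]
contact_force: [2.5, 0.2, -2.7]
width: 0.0227
gripper_force: 60.4
```

```bash
cat >> h.py <<'E'
def tipchk():
    TT=np.array([-.0373,0,.0703]);J=np.array([.5350,-.2012,.095])
    s=status.get_state();M=Rq(s['ee_rot']);p=np.array(s['position'])
    print('tip-J mm',((p+M@TT-J)*1e3).round(2),'axis',(M@[-.4267,.0007,.9044]).round(4),'F',s['contact_force'].round(1),'M',s['moment'].round(2),s['clock'])
    g=np.array([J[0],J[1],0]);e=J-(p+M@TT);e[2]=0;print('xy corr share',(M.T@e/.3).round(4))
E
python3 -c "
from h import *
tipchk()"
```

```text
tip-J mm [-0.32 -0.41 -2.83] axis [-2.6e-03 -5.0e-04 -1.0e+00] F [ 2.5  0.2 -2.7] M [-0.05 -0.26  0.02] 27.55
xy corr share [ 0.0006 -0.0016  0.0003]
```

apply_moves(xyz=[[0.001,0,0.006],[-0.005,0,0.012],[-0.006,0,0.012],[-0.006,0,0.012],[-0.003,0,0.006],[0,0,0]], rot=[[0,0,0],[0,0,0],[0,0,0],[0,0,0],[0,0,0],[0,0,0]], hand=[-1,-1,-1,-1,-1,-1])

```text
clock: 28.3
position: [0.5387, -0.2026, 0.1556]
ee_rot: [0.031, 0.966, -0.139, 0.214]
contact_force: [2.4, -1.5, -3.8]
width: 0.0226
gripper_force: 60.1
```

```bash
python3 -c "
from h import *
tipchk()"
```

```text
tip-J mm [ -0.26  -0.3  -18.92] axis [-4.3e-03  2.0e-04 -1.0e+00] F [ 2.4 -1.5 -3.8] M [-0.12 -0.28 -0.01] 28.3
xy corr share [ 0.0005 -0.0012  0.0002]
```

apply_moves(xyz=[[-0.005,-0.001,0.015],[-0.006,0,0.015],[-0.007,0,0.015],[-0.007,0,0.015],[0,0,0]], rot=[[0,0,0],[0,0,0],[0,0,0],[0,0,0],[0,0,0]], hand=[-1,-1,-1,-1,-1])

```text
clock: 28.92
position: [0.539, -0.2023, 0.1355]
ee_rot: [0.031, 0.967, -0.139, 0.214]
contact_force: [0.9, -1.4, -3.1]
width: 0.0226
gripper_force: 60.2
```

```bash
python3 -c "
from h import *
tipchk()"
```

```text
tip-J mm [ 1.000e-02  1.200e-01 -3.901e+01] axis [-5.6e-03  9.0e-04 -1.0e+00] F [ 0.9 -1.4 -3.1] M [-0.13  0.24 -0.06] 28.925
xy corr share [0.0001 0.0004 0.    ]
```

apply_moves(xyz=[[-0.0065,0,0.014],[-0.0065,0,0.014],[-0.0065,0,0.014],[-0.0065,0,0.014],[0,0,0]], rot=[[0,0.002,0],[0,0.002,0],[0,0,0],[0,0,0],[0,0,0]], hand=[-1,-1,-1,-1,-1])

```text
clock: 29.55
position: [0.5393, -0.2022, 0.1172]
ee_rot: [0.031, 0.966, -0.139, 0.216]
contact_force: [-0.1, 0.1, -1.9]
width: 0.0227
gripper_force: 60.5
```

```bash
python3 -c "
from h import *
tipchk()"
```

```text
tip-J mm [ 6.000e-01  5.000e-02 -5.731e+01] axis [-1.2e-03 -2.0e-04 -1.0e+00] F [-0.1  0.1 -1.9] M [ 0.12  0.32 -0.02] 29.55
xy corr share [-0.0017  0.0007 -0.0008]
```

apply_moves(xyz=[[-0.0075,0,0.011],[-0.004,0,0.008],[0,0,0]], rot=[[0,0,0],[0,0,0],[0,0,0]], hand=[-1,-1,-1])

```text
clock: 29.92
position: [0.5389, -0.2022, 0.111]
ee_rot: [0.031, 0.966, -0.139, 0.216]
contact_force: [-0.3, 0.1, -1.3]
width: 0.0227
gripper_force: 60.4
```

apply_moves(xyz=[[-0.002,0,0.004],[0,0,0]], rot=[[0,0,0],[0,0,0]], hand=[-1,-1])

```text
clock: 30.18
position: [0.5391, -0.2024, 0.1109]
ee_rot: [0.031, 0.966, -0.139, 0.217]
contact_force: [-2.8, 0.9, 4.6]
width: 0.0227
gripper_force: 61.5
```

```bash
python3 -c "
from h import *
tipchk()"
```

```text
tip-J mm [  0.65  -0.2  -63.64] axis [ 0.0012 -0.0016 -1.    ] F [-2.8  0.9  4.6] M [0.2  0.44 0.07] 30.175
xy corr share [-0.002 -0.    -0.001]
```

Contact has come with the tip about 64 mm down, so the head is on the ear. I'll release and back off.

apply_moves(xyz=[[0,0,0],[0,0,0],[0,0,0],[0,0,0],[0,0,0]], rot=[[0,0,0],[0,0,0],[0,0,0],[0,0,0],[0,0,0]], hand=[-0.3,-0.1,0.1,0.2,0.2])

```text
clock: 30.8
position: [0.5389, -0.2023, 0.1098]
ee_rot: [0.031, 0.966, -0.139, 0.216]
contact_force: [-0.1, -0.1, 0.4]
width: 0.0509
gripper_force: 0.0
```

apply_moves(xyz=[[0,0,-0.05],[0,0,-0.12],[0,0,-0.12],[0,0,-0.12],[0,0,-0.12],[0,0,0]], rot=[[0,0,0],[0,0,0],[0,0,0],[0,0,0],[0,0,0],[0,0,0]], hand=[0.2,0.2,0.2,0.2,0.2,0.2])

```text
clock: 31.55
position: [0.4742, -0.1838, 0.2579]
ee_rot: [0.033, 0.965, -0.138, 0.22]
contact_force: [-0.3, -0.9, 0.1]
width: 0.0514
gripper_force: 0.0
```

Run:
```python
from h import *
c=snap('scene');w=snap('wrist');s=status.get_state();print(s['position'],s['width'],s['contact_force'])
J=np.array([.5350,-.2012,.095]);d=RJ=down(-16.3)
# predicted head corners if flush: top (131mm) and bottom (95mm)
for n,cc in(('s',c),('w',w)):
    P=[J+d[:,0]*a*.012+d[:,1]*b*.012+Z*h for h in(.036,0) for a,b in((1,1),(1,-1),(-1,-1),(-1,1))]
    print(n,proj(cc,P).round(1).tolist())
    h=proj(cc,[J+Z*.018])[0].round().astype(int)
    g=cv2.cvtColor(cc['px'],cv2.COLOR_RGB2GRAY)
    st=1 if n=='s' else 3; r=16 if n=='s' else 45
    for y in range(h[1]-r,h[1]+r+1,st): print(y,' '.join('%3d'%v for v in g[y,h[0]-r:h[0]+r+1:st]))
    print(h)
```

```text
[ 0.47336843 -0.18302937  0.2541236 ] 0.05102065766929227 [ 0.69116071 -0.16137622  0.93207977]
s [[150.0, 175.8], [160.4, 175.9], [162.3, 170.4], [152.1, 170.3], [151.9, 188.8], [162.1, 188.9], [163.9, 183.3], [153.9, 183.2]]
164 111 111 111 110 110 111 110 112 111 111 110 111 111 111 111 110 111 110 111 110 110 110 110 110 113 111 112 110 109 110 109 110 111
165 111 112 111 111 111 111 111 111 112 110 110 110 110 111 111 111 112 111 111 111 111 111 111 111 111 112 110 111 111 112 112 111 111
166 112 112 113 111 110 110 111 111 112 111 110 111 109 111 110 110 110 111 111 111 111 109 109 110 111 110 111 110 111 112 111 112 111
167 110 111 111 110 111 110 110 110 110 110 110 111 110 111 109 110 110 110 110 109 110 111 110 110 111 112 112 111 111 112 111 112 114
168 111 109 111 112 111 111 111 110 112 110 109 111 110 111 110 110 110 110 111 111 111 111 111 110 110 111 112 112 110 112 113 112 112
169 112 111 109 111 112 110 111 110 112 111 110 109 110 108 108 107 108 109 108 110 109 110 110 111 113 112 111 111 110 111 113 113 112
170 111 113 112 113 112 112 111 113 112 110 110 110 111 1
[... 7033 characters left out ...]
52 250 208 186 180 150  76  73  78  79  74  75 125
210 144 148 153 159 148 153 146 120 124 253 253 253 253 253 251 218 185 186 148 110  90  75  75  76  71  78  77  75  78  82 125
213 142 147 154 159 153 148 144 137 129 250 229 229 203 165 123  92  79  76  79  76  74  75  76  77  80  86 123 128 127 127 124
216 144 149 154 158 160 139 144 140 137 138 150 136 136  73  74  85  77  77  74  85 125 130 134 129 128 128 131 130 127 127 126
219 145 151 154 154 156 138 144 144 137 137 136 135 137 130 135 133 132 129 131 131 131 133 135 134 129 131 125 105  92 106 134
222 147 146 153 155 155 139 147 229 247 131 137 137 119 120 133 134 131 137 137 135 134 132 112  97  77  94 137 141 142 142 141
[257 177]
```

The scene view puts the head's top edge at rows 171–176 and its base at row 188–189. Flush would be 170–176 and 189, so it is seated. The gripper is clear and empty, so I'll hand in.

```bash
python3 -c "
from rig import job
print(job.sign_off())"
```

```text
the job is handed in; nothing more can be done
None
```

The pin was laid in the trough and released, then retaken and put through the jig from above; its head sits flush on the top ear (camera check), and I handed the job in at about 32 s with the gripper clear.

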